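Latch the lamp module onto the cold-light source

ROBOT

A 7-joint arm with a two-finger parallel gripper is mounted at the origin on the work surface. World frame = base frame: x ahead of the robot, y to its left, z up, the work surface at z = 0. Lengths are in m, angles in rad, forces in N, time in s.
With the tool pointing down it reaches from about 0.425 to 1.025 m from the base axis. Payload 9.4 kg.
Tool frame: the origin (TCP) lies on the centre line of the jaws, within the pads' length; the fingertips stand 17 mm ahead of it and the grasp point (between the pads) lies 2 mm behind it; z points along the fingers, y is the line along which they close (so a half turn about z gives the same grasp; the last joint's range is limited). The gripper opens to 93 mm and grips with 3 to 60 N. Pads are 15 mm wide; open, the fingers measure 128 mm over their backs; the gripper's body (75 mm by 188 mm) begins 65 mm behind the grasp point.
Start: joints at [-1.391, 0.599, -0.003, 1.599, 0.002, 0.943, -0.08], TCP at [0.184, 0.701, 0.236] pointing down, gripper open.
Joint ranges: [-2.57, 2.57], [-0.35, 1.97], [-1.29, 1.29], [0.11, 2.56], [-1.05, 4.19], [0.11, 1.86], [-2.63, 2.63]. Speed limits (rad/s): [2.22, 2.22, 3.01, 3.01, 3.14, 3.14, 3.14].

INTERFACE

Orientations are given as a unit quaternion [w, x, y, z].
In Python, from station import env gives the robot as it stands.
- The arm moves only by the tool servo_tool, never from a script. Its argument "deltas" is a list of rows, each an object of numbers: "dx", "dy", "dz": the shift along the tool's x, y, z in m; "spin": the turn about the tool's z in units of 5 degrees (1.0 is 5 degrees); "fingers": the opening, from 0 (shut) to 1 (fully open). A call has 1 to 10 rows; each row shifts and turns the commanded pose from where the row before left it, along the tool's axes as they then stand; what a row does not reach is not made up. A row lasts 1/12 s, in which the tool goes at most 41.7 mm and 7.16 degrees, less where a joint would pass 70% of its speed; a pose out of reach is approached as far as the arm can. A call is refused whole if a number of a shift passes 0.0417 or a number of a turn 1, either way. A call with a gripper value outside its range is refused whole. The fingers move at their own pace and stop on an object; "newtons" is the grip in N (left out, the last holds). Time passes only in rows, so rows that do not move let the fingers close. It gives the time, the measured TCP pose, the force, the opening and the grip force at its end, in the units of the state.
- env.get_obs(): the state, without advancing time (a new reading comes with each control period).
- env.snapshot(name): name is "scene" or "top" or "wrist"; returns the picture (420x560x3 uint8, red, green, blue); there is no depth.
- env.camera_model(name): a dict with "K" (3x3 intrinsics, pixels), "world_from_camera" (4x4, takes a point from camera to world coordinates); the wrist camera has in their place "T_tool_cam" (4x4, takes a point from camera to tool coordinates, whose origin is the TCP and whose axes are the flange's). Camera axes: x right, y down, z forward; pixel columns grow to the right and rows downward; lengths in m; the calibration is good to about 2 mm. A picture is of the moment at which its call begins: read the wrist's pose just before it. camera_model takes no time and is no camera call.
- env.job_done(): hands the job in; it is judged then, once.
Trained networks look in the newest picture that a camera, given by its name, has taken for a name from the list of things; names that differ only in an ending like _2 or _b are one class to them, and where a whole thing is asked for, a point or a joint stands for the part that bears it (a point fixed in the world has none). Each returns a list of dicts, best first, with "p" (0 to 1); they miss things now and then, are a little off and sometimes report something else, mostly with a low value. They report only what shows in the picture. A call takes as long as a camera call.
- env.search_frame(camera, query): "rect" ([left, top, right, bottom] in pixels, round what is visible of it).
- env.regions_of(camera, query): "mask" (420x560 bool, what is visible of it) and "rect" ([left, top, right, bottom] in pixels, round what is visible of it).
- env.place_of(camera, query): "pixel" ([column, row] in pixels: a listed point, or the origin of a listed thing).
The state is a dict: "t": time; "joints": joint angles; "joint_velocities": joint speeds; "effort": joint torques, N m; "eef_pos": TCP position; "orientation": TCP orientation; "ft_force": force on the tool from outside, world axes, zero at the start; "moment": the same for the moment, N m; "gripper_width": opening from 0.0 (shut) to 1.0 (fully open); "gripper_force": force on a finger pad.
Only numpy, scipy, OpenCV 4.12 (cv2) and the standard library are available. Lean on these libraries where they do the work, as an engineer would, in place of code of your own. Each camera call takes 0.05 s, during which the arm holds its last target. There are 200 camera calls.

TASK

The lamp module of the white cold-light source has been slid in but still stands off on its sprung gasket. Take the draw latch's wire loop by its red tab, feel its bar into the slot of the brass keeper on the module and draw it back under the lip, then press the latch's red-ended lever down over centre until it lies fully down and the module is drawn in; let go of everything. Be gentle: do not press the loop onto the keeper with more than 15 N before it is in the slot, nor the lever with more than 22 N, and leave the other things where they are.

Things in the scene. Friction and masses are not known exactly. Their poses are not given: they have to be found in the camera images.
- light_source: Cold-light source: fixed white box, 200 x 170 x 100 mm. Origin on the bench right below the axle of the latch's lever; x points level towards the black lamp module (the way the loop reaches), z up. The box spans x -170 to 30, y -85 to 85, top z 100 mm; the latch stands on it in the plane y = 0. The module (100 x 150 mm, top z 98) follows from x = 34 mm and bears the brass keeper.
- lamp_module (a joint): How far the module stands out from home (m), along the light source's x: 0 is home, about 0.011 at the start. Its gasket pushes it out with 4 N per mm of travel below 0.011. Latched, it rests at 0 to 0.0085, depending on how the keeper is set.
- lever_axle (a point): Centre of the lever's axle, 118 mm above the bench, above the light source's origin; the axle is parallel to the light source's y. Two thin steel ears hold it (x within 7 mm, |y| 21 to 24 mm, up to 6 mm above the axle).
- lever (a joint): Opening angle (rad): 0 = shut, level on its stop and pointing to the light source's -x; 1.57 upright; limit 2.0. Flat bar 24 mm wide (along y), 5 mm thick, 5 to 75 mm from the axle; its pressed face (upper when shut, towards +x when upright) is 7 mm off the axle. Stays where left (0.05 N m). Hooked, shutting it by its end takes up to about 6 N; past centre below about 0.2 rad.
- lever_tip (a point): Middle of the end of the lever's red handle, on the face that is pressed, 75 mm from the axle. In the rules the lever's flat bar, without the loop, is called lever_c1.
- loop (a joint): Angle of the loop relative to the lever (rad); its elevation is loop - lever: 0 level, positive bar end up. In the light source's x, z the loop's pivot is at the axle + 20 mm * (-cos(lever - 0.19), sin(lever - 0.19)). Stays where left (0.035 N m), so pulling the loop also swings the lever.
- bar (a point): Middle of the loop's steel cross bar, parallel to the light source's y, 6 mm thick, 82 mm from the loop's pivot. The loop is a wire U; its side arms are 5 mm thick and 37 mm apart (centres).
- tab (a point): Grip point on the loop's red tab: a plate 12 mm wide (along the light source's y), 6 mm thick, standing square on the middle of the bar (upward when the loop is level), 37 mm high; this point is 25 mm from the bar along it.
- keeper_seat (a point): Mark on the module, moving with it, axes as the light source's: nominal place of the rear (+x) face of the keeper's upright post, at the height of the lip's top (121.5 mm above the bench). The keeper's true place is up to 4 mm to either side along x; it is not measured and must be felt. See keeper_slot.
- keeper_slot (a point): Nominal middle of the keeper's slot mouth, 7.75 mm in +x from keeper_seat (same +-4 mm unknown). 20 mm wide brass lip, 3 mm thick, 5 mm before to 3.5 mm behind the post's face; opening 8.5 mm for the 6 mm bar; then a rib 4 mm thick, its top 3.5 mm lower than the lip's. Slot floor 11.5 mm below the lip's top, so the bar's centre lies 8.5 mm below it, then draws forward under the lip.
- petri_dish: clear round dish, 60 mm across, 15 mm high, standing on top of the light source at its end away from the lamp module; origin at the centre of its underside
- dust_cap: black plastic disc, 34 mm across, 14 mm high, standing on top of the light source at its end away from the lamp module; origin at the centre of its underside
- oil_bottle: small amber bottle with black cap, 32 mm across, 70 mm high, standing on the bench; origin under its centre
- slide_box: flat blue box, 85 x 180 x 34 mm, lying on the bench; origin under its centre
- specimen_jar: glass jar with white cap, 64 mm across, 85 mm high, standing on the bench; origin under its centre
- tweezers: steel tweezers, 120 mm long, lying on the bench; origin under their centre
- screwdriver: screwdriver, 170 mm long, lying on the bench; origin under its centre

How it is judged:
On the way, in this order (a step that is already met when the one before it is completed fails the run):
1. the loop's bar lies in the keeper's slot, below the lip's top, with the lever still up (z of bar in the frame of keeper_seat below -0.004 m and x of bar in the frame of keeper_seat between -0.002 and 0.0145 m and value of joint lever above 0.5 rad), for 0.2 s.
2. the lever is pressed past centre with the loop hooked (z of bar in the frame of keeper_seat below -0.004 m and x of bar in the frame of keeper_seat between -0.002 and 0.0145 m and value of joint lever below 0.15 rad), for 0.1 s.
At the end, for the whole second after the job is handed in: The lever lies down within 0.06 rad of its stop and is at rest, the loop's bar is in the keeper's slot behind the post and under the lip (at least 4 mm below the lip's top), and the lamp module is drawn in to less than 9 mm from home (z of bar in the frame of keeper_seat below -0.004 m and x of bar in the frame of keeper_seat between -0.002 and 0.0145 m and value of joint lever below 0.06 rad and value of joint lamp_module below 0.009 m and velocity of joint lever below 0.05 rad/s); the robot touches nothing.
It fails at once if the loop is pressed on the keeper or module with more than 15 N while its bar is not yet down in the slot (contact force between loop and lamp_module above 15 N and z of bar in the frame of keeper_seat above -0.004 m).
It fails at once if the lever is pressed with more than 22 N (contact force between the fingers and lever_c1 above 22 N).
It fails at once if a bystander is moved by more than 20 mm (distance of any of petri_dish, dust_cap, oil_bottle, slide_box, specimen_jar, tweezers, screwdriver from where it was at the start of the episode above 0.02 m).
It also fails if it takes over 72 s, if anything falls off the work surface, if the arm or the gripper's body presses on something with over 40 N, if the wrist force passes 120 N, or if a joint passes its speed limit or range.

## Working session

There is one attempt and no reset: what is moved stays moved. The work goes in short steps, Python scripts to look and compute and a tool call to move; the robot and the scene stay as the last step left them, time stands still between calls to the robot, and variables do not carry over. Pictures are saved under pics/ and viewed, at most 10 in all, crops included, and the job is handed in when it is done.

Besides the shell and the picture viewer there is one more tool, called as a command line: name --argument value ..., lists and objects as JSON in quotes. servo_tool: Moves the arm, as the interface text tells. Its arguments: {"type":"object","properties":{"deltas":{"type":"array"},"newtons":{"type":"number"}},"required":["deltas"]}

```bash
ls; mkdir -p pics
cat > h.py <<'E'
import numpy as np, cv2
from station import env
from scipy.spatial.transform import Rotation as R
def tool():
    o=env.get_obs(); q=o['orientation']; T=np.eye(4); T[:3,:3]=R.from_quat([q[1],q[2],q[3],q[0]]).as_matrix(); T[:3,3]=o['eef_pos']; return T
def cam(name):
    m=env.camera_model(name); K=np.array(m['K'])
    W=np.array(m['world_from_camera']) if 'world_from_camera' in m else tool()@np.array(m['T_tool_cam'])
    return K,W
def ray(KW,px):
    K,W=KW; d=W[:3,:3]@np.linalg.inv(K)@np.array([px[0],px[1],1.]); return W[:3,3],d/np.linalg.norm(d)
def proj(KW,X):
    K,W=KW; p=np.linalg.inv(W)@np.append(X,1); p=K@p[:3]; return p[:2]/p[2]
def tri(rays):
    A=0;b=0
    for o,d in rays:
        P=np.eye(3)-np.outer(d,d); A=A+P; b=b+P@o
    X=np.linalg.solve(A,b); return X,[np.linalg.norm(np.cross(X-o,d)) for o,d in rays]
E
python3 - <<'E'
from h import *
C={}
for n in ['scene','top','wrist']:
    C[n]=cam(n); im=env.snapshot(n); cv2.imwrite(f'pics/{n}0.png',im[:,:,::-1])
    print(n,C[n][1].round(3).tolist())
for q in ['light_source','lever_axle','lever_tip','bar','tab','keeper_seat','keeper_slot']:
    rs=[]
    for n in ['scene','top','wrist']:
        r=env.place_of(n,q)
        if r: print(q,n,np.round(r[0]['pixel'],1),round(r[0]['p'],2)); 
        if r and r[0]['p']>.3: rs.append(ray(C[n],r[0]['pixel']))
    if len(rs)>1: X,e=tri(rs); print('  ',X.round(4),np.round(e,4))
a=[cv2.imread(f'pics/{n}0.png') for n in ['scene','top']]
cv2.imwrite('pics/a.png',cv2.resize(np.vstack(a),(560,840))[:, :][:840])
E
```

```text
pics
scene [[0.629, 0.656, -0.418, 1.163], [0.777, -0.521, 0.353, -0.45], [0.014, -0.546, -0.837, 1.205], [0.0, 0.0, 0.0, 1.0]]
top [[-0.127, -0.968, 0.217, 0.388], [-0.992, 0.125, -0.024, 0.032], [-0.004, -0.218, -0.976, 1.158], [0.0, 0.0, 0.0, 1.0]]
wrist [[0.254, 0.939, 0.23, 0.122], [0.967, -0.246, -0.062, 0.719], [-0.002, 0.239, -0.971, 0.385], [0.0, 0.0, 0.0, 1.0]]
light_source scene [260.4 207.6] 0.59
light_source top [277.2 257.1] 0.7
   [ 0.5232  0.0227 -0.0133] [0.0004 0.0004]
lever_axle scene [260.2 185. ] 0.69
lever_axle top [275.1 250. ] 0.89
   [0.5272 0.0246 0.1043] [0.0029 0.0029]
lever_tip scene [263.6 165.2] 0.57
lever_tip top [271.6 245.8] 0.66
   [0.5284 0.0338 0.186 ] [0.0006 0.0006]
bar scene [277.3 153.6] 0.48
bar top [248.6 252.2] 0.48
   [0.5198 0.0887 0.1844] [0.0019 0.0019]
tab scene [280.8 156.8] 0.65
tab top [249.1 251.8] 0.69
   [0.5246 0.0917 0.172 ] [0.0023 0.0023]
keeper_seat scene [273.5 166.4] 0.63
keeper_seat top [252.2 257.4] 0.58
   [0.5128 0.0835 0.1264] [0.0034 0.0034]
keeper_slot scene [279.9 167.1] 0.72
keeper_slot top [250.6 255.6] 0.81
   [0.5213 0.0921 0.1233] [0.0025 0.0025]
```

Run:
```python
import cv2,numpy as np
s=cv2.imread('pics/scene0.png');t=cv2.imread('pics/top0.png')
cv2.imwrite('pics/b.png',np.hstack([cv2.resize(s[110:260,180:340],(400,375),interpolation=cv2.INTER_CUBIC),cv2.resize(t[190:340,190:350],(400,375),interpolation=cv2.INTER_CUBIC)]))
cv2.imwrite('pics/c.png',cv2.resize(np.hstack([s,t]),(800,300),interpolation=cv2.INTER_AREA))
```

```text
(no output)
```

View pics/b.png

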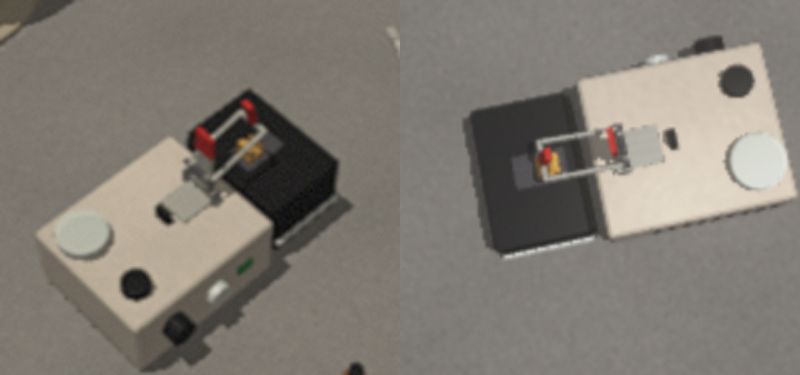

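View pics/c.png

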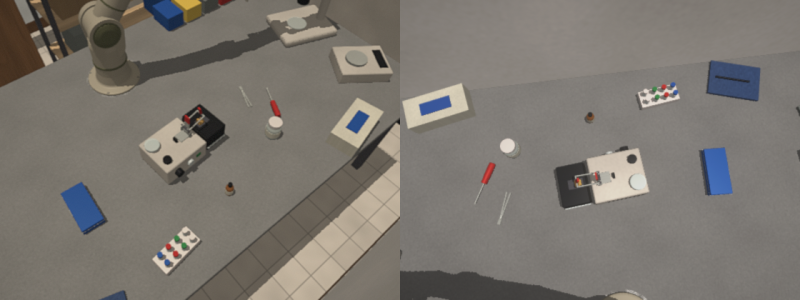

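Run:
```python
from h import *
T=tool(); print(T.round(3)); print(np.array(env.camera_model('wrist')['T_tool_cam']).round(3))
print(env.get_obs()['t'])
C=cam('top')
for q in ['light_source','petri_dish','dust_cap']:
    r=env.regions_of('top',q)[0]; print(q,r['p'],r['rect'])
    m=r['mask'].astype(np.uint8); c=cv2.findContours(m,0,2)[0]; c=max(c,key=cv2.contourArea)
    b=cv2.boxPoints(cv2.minAreaRect(c))
    for p in b:
        o,d=ray(C,p); s=(0.10-o[2])/d[2]; print((o+s*d).round(3))
for q in ['oil_bottle','specimen_jar']:
    r=env.place_of('top',q)[0]; o,d=ray(C,r['pixel']); print(q,r['p'],(o-d*o[2]/d[2]).round(3))
```

```text
[[-0.967  0.254  0.     0.184]
 [ 0.254  0.967 -0.     0.701]
 [-0.    -0.    -1.     0.236]
 [ 0.     0.     0.     1.   ]]
[[-0.    -0.971 -0.239  0.064]
 [ 1.    -0.    -0.     0.002]
 [ 0.    -0.239  0.971 -0.15 ]
 [ 0.     0.     0.     1.   ]]
1.2
light_source 0.8 [216.6, 206.1, 348.9, 290.6]
[0.613 0.176 0.1  ]
[ 0.642 -0.144  0.1  ]
[ 0.454 -0.153  0.1  ]
[0.429 0.155 0.1  ]
petri_dish 0.8 [321.3, 243.6, 344.8, 263.2]
[ 0.529 -0.095  0.1  ]
[ 0.522 -0.152  0.1  ]
[ 0.469 -0.143  0.1  ]
[ 0.476 -0.087  0.1  ]
dust_cap 0.68 [318.5, 218.2, 330.7, 228.1]
[ 0.589 -0.088  0.1  ]
[ 0.607 -0.112  0.1  ]
[ 0.583 -0.13   0.1  ]
[ 0.565 -0.106  0.1  ]
oil_bottle 0.53 [0.794 0.022 0.   ]
specimen_jar 0.78 [0.703 0.347 0.   ]
```

Run:
```python
import numpy as np
for i in range(20):
    th=np.radians(165.3-3.5*i); a=np.radians(-62)
    print(i,round(.036*np.cos(a-th),3),round(.036*np.cos(a-th+np.pi/2),3))
```

```text
0 -0.024 -0.026
1 -0.026 -0.025
2 -0.027 -0.023
3 -0.029 -0.022
4 -0.03 -0.02
5 -0.031 -0.018
6 -0.032 -0.016
7 -0.033 -0.014
8 -0.034 -0.012
9 -0.035 -0.01
10 -0.035 -0.008
11 -0.036 -0.006
12 -0.036 -0.003
13 -0.036 -0.001
14 -0.036 0.001
15 -0.036 0.003
16 -0.036 0.005
17 -0.035 0.008
18 -0.035 0.01
19 -0.034 0.012
```

servo_tool --deltas '[{"dx": -0.024,"dy": -0.026,"dz": -0.003,"spin": 0.7,"fingers": 0.5},{"dx": -0.026,"dy": -0.025,"dz": -0.003,"spin": 0.7},{"dx": -0.027,"dy": -0.023,"dz": -0.003,"spin": 0.7},{"dx": -0.029,"dy": -0.022,"dz": -0.003,"spin": 0.7},{"dx": -0.03,"dy": -0.02,"dz": -0.003,"spin": 0.7},{"dx": -0.031,"dy": -0.018,"dz": -0.003,"spin": 0.7},{"dx": -0.032,"dy": -0.016,"dz": -0.003,"spin": 0.7},{"dx": -0.033,"dy": -0.014,"dz": -0.003,"spin": 0.7},{"dx": -0.034,"dy": -0.012,"dz": -0.003,"spin": 0.7},{"dx": -0.035,"dy": -0.01,"dz": -0.003,"spin": 0.7}]'

```text
$.deltas[1]: bad value
```

servo_tool --deltas '[{"dx": -0.035,"dy": -0.008,"dz": -0.003,"spin": 0.7,"fingers": 0.5},{"dx": -0.036,"dy": -0.006,"dz": -0.003,"spin": 0.7},{"dx": -0.036,"dy": -0.003,"dz": -0.003,"spin": 0.7},{"dx": -0.036,"dy": -0.001,"dz": -0.003,"spin": 0.7},{"dx": -0.036,"dy": 0.001,"dz": -0.003,"spin": 0.7},{"dx": -0.036,"dy": 0.003,"dz": -0.003,"spin": 0.7},{"dx": -0.036,"dy": 0.005,"dz": -0.003,"spin": 0.7},{"dx": -0.035,"dy": 0.008,"dz": -0.003,"spin": 0.7},{"dx": -0.035,"dy": 0.01,"dz": -0.003,"spin": 0.7},{"dx": -0.034,"dy": 0.012,"dz": -0.003,"spin": 0.7}]'

```text
$.deltas[1]: bad value
```

servo_tool --deltas '[{"dx": -0.024,"dy": -0.026,"dz": -0.003,"spin": 0.7,"fingers": 0.5},{"dx": -0.026,"dy": -0.025,"dz": -0.003,"spin": 0.7,"fingers": 0.5},{"dx": -0.027,"dy": -0.023,"dz": -0.003,"spin": 0.7,"fingers": 0.5},{"dx": -0.029,"dy": -0.022,"dz": -0.003,"spin": 0.7,"fingers": 0.5},{"dx": -0.03,"dy": -0.02,"dz": -0.003,"spin": 0.7,"fingers": 0.5},{"dx": -0.031,"dy": -0.018,"dz": -0.003,"spin": 0.7,"fingers": 0.5},{"dx": -0.032,"dy": -0.016,"dz": -0.003,"spin": 0.7,"fingers": 0.5},{"dx": -0.033,"dy": -0.014,"dz": -0.003,"spin": 0.7,"fingers": 0.5},{"dx": -0.034,"dy": -0.012,"dz": -0.003,"spin": 0.7,"fingers": 0.5},{"dx": -0.035,"dy": -0.01,"dz": -0.003,"spin": 0.7,"fingers": 0.5}]'

```text
t: 2.28
eef_pos: [0.3522, 0.3819, 0.266]
orientation: [0.0, 0.422, 0.907, 0.0]
ft_force: [0.6, 0.9, 0.8]
gripper_width: 0.503
gripper_force: 0.0
```

servo_tool --deltas '[{"dx": -0.035,"dy": -0.008,"dz": -0.003,"spin": 0.7,"fingers": 0.5},{"dx": -0.036,"dy": -0.006,"dz": -0.003,"spin": 0.7,"fingers": 0.5},{"dx": -0.036,"dy": -0.003,"dz": -0.003,"spin": 0.7,"fingers": 0.5},{"dx": -0.036,"dy": -0.001,"dz": -0.003,"spin": 0.7,"fingers": 0.5},{"dx": -0.036,"dy": 0.001,"dz": -0.003,"spin": 0.7,"fingers": 0.5},{"dx": -0.036,"dy": 0.003,"dz": -0.003,"spin": 0.7,"fingers": 0.5},{"dx": -0.036,"dy": 0.005,"dz": -0.003,"spin": 0.7,"fingers": 0.5},{"dx": -0.035,"dy": 0.008,"dz": -0.003,"spin": 0.7,"fingers": 0.5},{"dx": -0.035,"dy": 0.01,"dz": -0.003,"spin": 0.7,"fingers": 0.5},{"dx": -0.034,"dy": 0.012,"dz": -0.003,"spin": 0.7,"fingers": 0.5}]'

```text
t: 3.12
eef_pos: [0.5214, 0.0623, 0.2962]
orientation: [0.0, 0.675, 0.738, 0.0]
ft_force: [0.8, -0.2, 0.3]
gripper_width: 0.496
gripper_force: 0.0
```

```bash
cat > look.py <<'E'
import sys,json
from h import *
n=sys.argv[1]; C=cam('wrist'); im=env.snapshot('wrist'); cv2.imwrite(f'pics/w{n}.png',im[:,:,::-1])
out={'K':C[0].tolist(),'W':C[1].tolist()}
for q in ['light_source','lever_axle','lever_tip','bar','tab','keeper_seat','keeper_slot']:
    r=env.place_of('wrist',q)
    if r: out[q]=[list(map(float,r[0]['pixel'])),r[0]['p']]; print(q,np.round(r[0]['pixel'],1),round(r[0]['p'],2))
json.dump(out,open(f'w{n}.json','w')); print(tool().round(3)[:3])
E
python3 look.py 1
```

```text
light_source [285.8 212.5] 0.88
lever_axle [284.1 231.7] 0.85
lever_tip [285.7 254.6] 0.95
bar [285.2 165.8] 0.7
tab [287.9 176.3] 0.8
keeper_seat [286.1 175.7] 0.87
keeper_slot [283.7 170.5] 0.76
[[-0.095  0.996 -0.     0.52 ]
 [ 0.996  0.095  0.     0.065]
 [ 0.    -0.    -1.     0.296]]
```

View pics/w1.png

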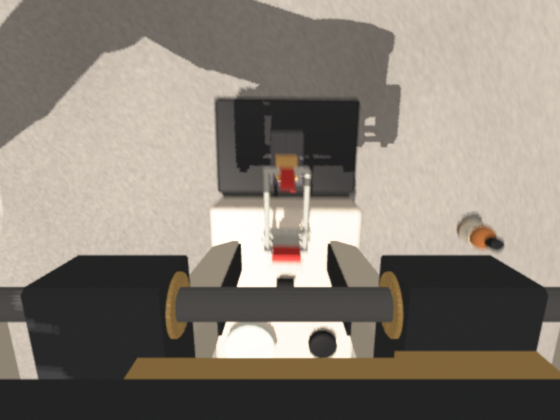

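servo_tool --deltas '[{"dx": 0.03,"dy": 0.0,"dz": -0.02,"spin": 0,"fingers": 0.5},{"dx": 0.03,"dy": 0.0,"dz": 0,"spin": 0,"fingers": 0.5},{"dx": 0,"dy": 0.0,"dz": 0,"spin": 0,"fingers": 0.5}]'

```text
t: 3.77
eef_pos: [0.5146, 0.1306, 0.316]
orientation: [-0.001, 0.671, 0.742, 0.001]
ft_force: [-0.8, 1.0, -1.0]
gripper_width: 0.5
gripper_force: 0.0
```

```bash
python3 look.py 2
cat > tri2.py <<'E'
import sys,json
from h import *
D=[json.load(open(f'w{n}.json')) for n in sys.argv[1:]]
for q in ['light_source','lever_axle','lever_tip','bar','tab','keeper_seat','keeper_slot']:
    rs=[ray((np.array(d['K']),np.array(d['W'])),d[q][0]) for d in D if q in d and d[q][1]>.3]
    if len(rs)>1: X,e=tri(rs); print(q,X.round(4),np.round(e,4))
E
python3 tri2.py 1 2
```

```text
light_source [285.4 254.2] 0.73
lever_axle [285.4 286.7] 0.84
bar [284.5 234.5] 0.75
tab [284.4 248.3] 0.91
keeper_seat [284.3 233.5] 0.88
keeper_slot [282.8 227.7] 0.56
[[-0.091  0.996 -0.     0.515]
 [ 0.996  0.091 -0.     0.123]
 [-0.    -0.    -1.     0.316]]
light_source [0.5299 0.0221 0.0078] [0.0001 0.0001]
lever_axle [0.527  0.0353 0.141 ] [0.0009 0.0009]
bar [0.5206 0.1016 0.1624] [0.0004 0.0004]
tab [0.5222 0.0956 0.185 ] [0.0015 0.0015]
keeper_seat [0.5226 0.0863 0.1102] [0.001 0.001]
keeper_slot [0.5201 0.0905 0.1016] [0.0006 0.0006]
```

```bash
cat > fit.py <<'E'
import sys,json
from h import *
from scipy.optimize import least_squares
Q=['light_source','lever_axle','lever_tip','bar','tab','keeper_seat','keeper_slot']
def model(p):
    X,Y,yaw,lev,el,ks=p
    P=np.array([-.02*np.cos(lev-.19),.118+.02*np.sin(lev-.19)]); u=np.array([np.cos(el),np.sin(el)]); n=np.array([-u[1],u[0]])
    B=P+.082*u; Tb=B+.025*n
    t=np.array([-np.cos(lev),np.sin(lev)]); f=np.array([np.sin(lev),np.cos(lev)])
    tip=np.array([0,.118])+.075*t+.007*f
    L=dict(light_source=(0,0),lever_axle=(0,.118),lever_tip=tip,bar=B,tab=Tb,keeper_seat=(ks,.1215),keeper_slot=(ks+.00775,.1215))
    c,s=np.cos(yaw),np.sin(yaw)
    return {k:np.array([X+c*v[0],Y+s*v[0],v[1]]) for k,v in L.items()}
if __name__=='__main__':
    obs=[]
    for n in sys.argv[1:]:
        d=json.load(open(f'w{n}.json')); C=(np.array(d['K']),np.array(d['W']))
        obs+=[(C,q,np.array(d[q][0]),np.sqrt(d[q][1]),n) for q in Q if q in d and d[q][1]>.3]
    def res(p):
        M=model(p); return np.concatenate([w*(proj(C,M[q])-px)/(1.5) for C,q,px,w,n in obs]+[[(p[5]-.066)/.003]])
    s=least_squares(res,[.528,.025,np.radians(95.5),1.6,.3,.066],loss='soft_l1')
    p=s.x; print('XY',p[:2].round(4),'yaw',np.degrees(p[2]).round(2),'lev',p[3].round(3),'elev',p[4].round(3),'seat',p[5].round(4))
    cov=np.linalg.inv(s.jac.T@s.jac); print('sd',np.sqrt(np.diag(cov)).round(4))
    M=model(p)
    for C,q,px,w,n in obs: print(n,q,(px-proj(C,M[q])).round(1))
    for q in ['bar','tab','lever_tip']: print(q,M[q].round(4))
    T=tool(); 
    for q in ['bar','tab']: print('tool->',q,(np.linalg.inv(T)@np.append(M[q],1))[:3].round(4))
    json.dump(p.tolist(),open('fit.json','w'))
E
python3 - <<'E'
from h import *
import json
for n in ['scene','top']:
    C=cam(n); env.snapshot(n); out={'K':C[0].tolist(),'W':C[1].tolist()}
    for q in ['light_source','lever_axle','lever_tip','bar','tab','keeper_seat','keeper_slot']:
        r=env.place_of(n,q)
        if r: out[q]=[list(map(float,r[0]['pixel'])),r[0]['p']]
    json.dump(out,open(f'w{n}.json','w'))
E
python3 fit.py 1 2 scene top; python3 fit.py 1 2 |head -2
```

```text
XY [0.5285 0.0227] yaw 95.71 lev 1.594 elev 0.205 seat 0.066
sd [0.0009 0.0014 0.0162 0.0252 0.0274 0.0016]
1 light_source [0.9 1.8]
1 lever_axle [-1.2 -5. ]
1 lever_tip [ 0.1 -0.1]
1 bar [ 0.5 -1.8]
1 tab [ 3.1 -0.5]
1 keeper_seat [1.4 0.6]
1 keeper_slot [-0.9  3.2]
2 light_source [1.  2.3]
2 lever_axle [ 0.7 -1. ]
2 bar [-0.4  0.2]
2 tab [-0.6  0.9]
2 keeper_seat [-0.5 -1.3]
2 keeper_slot [-2.  -0.4]
scene light_source [1.  0.7]
scene lever_axle [-3.  -0.8]
scene lever_tip [-0.4  0.5]
scene bar [-46.8  66.7]
scene tab [0.8 1.2]
scene keeper_seat [ 99.5 -24.6]
scene keeper_slot [-1.8 -0.1]
top light_source [-1.3  0.9]
top lever_axle [0.7 1. ]
top lever_tip [-1.  1.]
top bar [ 4.4 -2.8]
top tab [ 1.9 -0.8]
top keeper_seat [0.5 0.7]
top keeper_slot [-2.3  3.1]
bar [0.5208 0.0993 0.1544]
tab [0.5213 0.0942 0.1789]
lever_tip [0.5276 0.0314 0.1928]
tool-> bar [-0.0249  0.0032  0.1612]
tool-> tab [-0.03    0.0033  0.1367]
XY [0.5287 0.0236] yaw 95.92 lev 1.585 elev 0.219 seat 0.0648
sd [0.001  0.0015 0.0171 0.027  0.028  0.0018]
```

servo_tool --deltas '[{"dx": -0.015,"dy": 0.002,"dz": 0.03,"spin": -0.1,"fingers": 0.5},{"dx": -0.015,"dy": 0.001,"dz": 0.035,"spin": 0,"fingers": 0.5},{"dx": 0,"dy": 0.0,"dz": 0.035,"spin": 0,"fingers": 0.5},{"dx": 0,"dy": 0.0,"dz": 0.02,"spin": 0,"fingers": 0.5},{"dx": 0,"dy": 0.0,"dz": 0.01,"spin": 0,"fingers": 0.5},{"dx": 0,"dy": 0.0,"dz": 0.006,"spin": 0,"fingers": 0.5},{"dx": 0,"dy": 0.0,"dz": 0,"spin": 0,"fingers": 0.5}]'

```text
t: 5.55
eef_pos: [0.5212, 0.0943, 0.1792]
orientation: [-0.0, 0.67, 0.742, -0.0]
ft_force: [-0.0, -0.2, 0.4]
gripper_width: 0.501
gripper_force: 0.0
```

```bash
python3 look.py 3; python3 fit.py 1 2 3 scene top|egrep 'XY|sd|^3|tool'
```

```text
light_source [281.6 266.8] 0.89
lever_axle [283.4 325.6] 0.86
bar [281.5 245.4] 0.77
tab [282.  269.9] 0.82
keeper_seat [283.7 246. ] 0.97
[[-0.101  0.995  0.001  0.521]
 [ 0.995  0.101  0.001  0.094]
 [ 0.     0.001 -1.     0.18 ]]
XY [0.5288 0.0225] yaw 95.54 lev 1.596 elev 0.197 seat 0.0656
sd [0.0008 0.0012 0.0126 0.0231 0.0182 0.0014]
3 light_source [-1.   2.5]
3 lever_axle [ 1.6 -2. ]
3 bar [-0.2  0.6]
3 tab [ 0.6 -0.6]
3 keeper_seat [1.6 1.2]
tool-> bar [0.0048 0.0003 0.0265]
tool-> tab [-0.0001  0.0003  0.002 ]
```

View pics/w3.png

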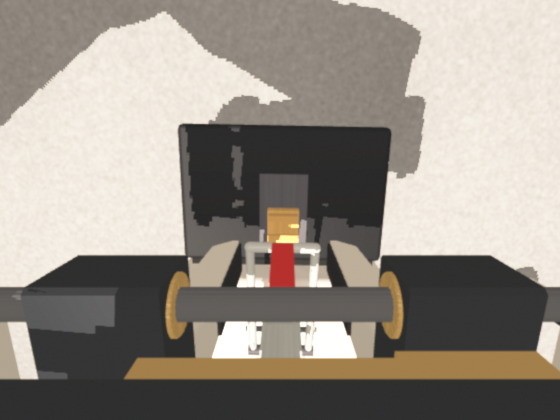

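servo_tool --deltas '[{"dx": 0,"dy": 0.0,"dz": 0,"spin": 0,"fingers": 0.1},{"dx": 0,"dy": 0.0,"dz": 0,"spin": 0,"fingers": 0.0},{"dx": 0,"dy": 0.0,"dz": 0,"spin": 0,"fingers": 0.0},{"dx": 0,"dy": 0.0,"dz": 0,"spin": 0,"fingers": 0},{"dx": 0,"dy": 0.0,"dz": 0,"spin": 0,"fingers": 0},{"dx": 0,"dy": 0.0,"dz": 0,"spin": 0,"fingers": 0}]' --newtons 15

```text
t: 6.45
eef_pos: [0.5207, 0.0942, 0.1795]
orientation: [-0.0, 0.671, 0.742, -0.0]
ft_force: [-4.9, 0.2, 2.2]
gripper_width: 0.127
gripper_force: 15.0
```

Run:
```python
from h import *
import json
d=json.load(open('w3.json'));C=(np.array(d['K']),np.array(d['W']));p=json.load(open('fit.json'))
for z in (.118,.1215,.0985):
  for r in (174,207,215,225,232,243):
    o,dd=ray(C,(283,r)); X=o+(z-o[2])/dd[2]*dd; print(z,r,round((X[0]-p[0])*np.cos(p[2])+(X[1]-p[1])*np.sin(p[2]),4))
im=cv2.imread('pics/w3.png'); cv2.imwrite('pics/w3c.png',cv2.resize(im[165:300,225:345],None,fx=4.4,fy=4.4,interpolation=cv2.INTER_NEAREST))
```

```text
0.118 174 0.1131
0.118 207 0.0911
0.118 215 0.0855
0.118 225 0.0785
0.118 232 0.0736
0.118 243 0.0657
0.1215 174 0.1136
0.1215 207 0.0919
0.1215 215 0.0864
0.1215 225 0.0795
0.1215 232 0.0747
0.1215 243 0.0669
0.0985 174 0.1107
0.0985 207 0.0866
0.0985 215 0.0806
0.0985 225 0.0729
0.0985 232 0.0675
0.0985 243 0.0589
```

View pics/w3c.png

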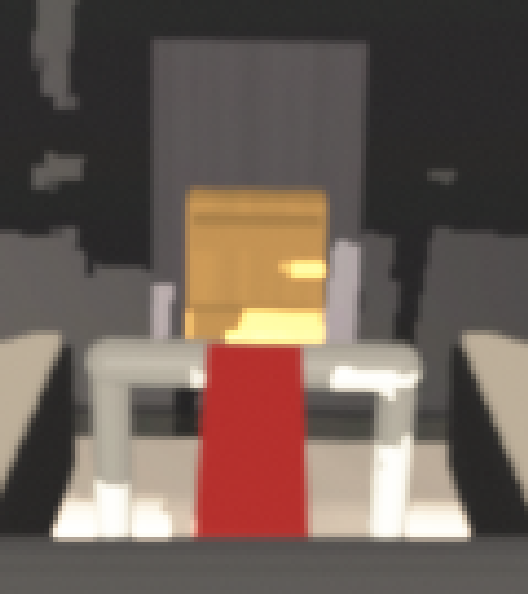

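```bash
cat > ik.py <<'E'
from h import *
import json
from scipy.optimize import fsolve
p=json.load(open('fit.json'))
LT=.028
def fk(q,lt=LT):
    lev,el=q; P=np.array([-.02*np.cos(lev-.19),.118+.02*np.sin(lev-.19)]); u=np.array([np.cos(el),np.sin(el)]); B=P+.082*u
    return B,B+lt*np.array([-u[1],u[0]])
def grip_for_bar(b,g=(1.5,0)):
    q=fsolve(lambda q:fk(q)[0]-b,g); return fk(q)[1],q
def bar_for_grip(t,g=(1.5,0)):
    q=fsolve(lambda q:fk(q)[1]-t,g); return fk(q)[0],q
def L(X): # world->(x,y,z) in source
    c,s=np.cos(p[2]),np.sin(p[2]); d=np.array(X)[:2]-p[:2]; return np.array([c*d[0]+s*d[1],-s*d[0]+c*d[1],X[2]])
def grip_now(): l=L(env.get_obs()['eef_pos']); return np.array([l[0],l[2]+.002]),l[1]
E
python3 - <<'E'
from ik import *
g,y=grip_now(); print('grip',g.round(4),y.round(4)); b,q=bar_for_grip(g); print('bar',b.round(4),q.round(3))
for bx in (.072,.074,.077,.079,.081):
  for bz in (.14,.128,.123,.113):
    t,q=grip_for_bar(np.array([bx,bz])); print(bx,bz,'dgrip',(t-g).round(4),q.round(2))
o=env.get_obs();print(o['ft_force'],o['moment'])
E
```

```text
grip [0.0721 0.1815] 0.0011
bar [0.0777 0.1541] [1.626 0.2  ]
0.072 0.14 dgrip [-0.0017 -0.0136] [1.24 0.06]
0.072 0.128 dgrip [ 0.0024 -0.0256] [ 1.26 -0.09]
0.072 0.123 dgrip [ 0.0043 -0.0309] [ 1.29 -0.16]
0.072 0.113 dgrip [ 0.008  -0.0417] [ 1.43 -0.3 ]
0.074 0.14 dgrip [ 0.0006 -0.0136] [1.35 0.04]
0.074 0.128 dgrip [ 0.0048 -0.0257] [ 1.37 -0.1 ]
0.074 0.123 dgrip [ 0.0066 -0.0309] [ 1.41 -0.17]
0.074 0.113 dgrip [ 0.0102 -0.0418] [ 1.55 -0.3 ]
0.077 0.14 dgrip [ 0.004  -0.0135] [1.51 0.03]
0.077 0.128 dgrip [ 0.0081 -0.0257] [ 1.54 -0.12]
0.077 0.123 dgrip [ 0.0099 -0.031 ] [ 1.58 -0.18]
0.077 0.113 dgrip [ 0.0134 -0.0419] [ 1.71 -0.31]
0.079 0.14 dgrip [ 0.0061 -0.0135] [1.61 0.03]
0.079 0.128 dgrip [ 0.0102 -0.0257] [ 1.64 -0.12]
0.079 0.123 dgrip [ 0.012 -0.031] [ 1.68 -0.18]
0.079 0.113 dgrip [ 0.0154 -0.0419] [ 1.81 -0.31]
0.081 0.14 dgrip [ 0.0082 -0.0135] [1.71 0.02]
0.081 0.128 dgrip [ 0.0123 -0.0257] [ 1.74 -0.12]
0.081 0.123 dgrip [ 0.014 -0.031] [ 1.78 -0.18]
0.081 0.113 dgrip [ 0.0173 -0.0418] [ 1.9  -0.31]
[-4.86390638  0.2401583   2.1628462 ] [ 0.10863818  1.03655679 -0.09884769]
```

servo_tool --deltas '[{"dx": 0.002,"dy": -0.001,"dz": 0.007,"spin": 0,"fingers": 0},{"dx": 0.002,"dy": 0.0,"dz": 0.007,"spin": 0,"fingers": 0.0},{"dx": 0.002,"dy": 0.0,"dz": 0.006,"spin": 0,"fingers": 0.0},{"dx": 0.002,"dy": 0.0,"dz": 0.005,"spin": 0,"fingers": 0},{"dx": 0,"dy": 0.0,"dz": 0,"spin": 0,"fingers": 0},{"dx": 0,"dy": 0.0,"dz": 0,"spin": 0,"fingers": 0}]'

```text
t: 6.95
eef_pos: [0.5194, 0.1021, 0.154]
orientation: [-0.0, 0.671, 0.742, -0.0]
ft_force: [0.9, -0.9, -2.5]
gripper_width: 0.129
gripper_force: 15.0
```

```bash
cat > st.py <<'E'
from ik import *
o=env.get_obs(); f=np.array(o['ft_force']); print('t',o['t'],'F_L',L(np.r_[p[:2]+f[:2],f[2]]).round(1),'w',o['gripper_width'])
g,y=grip_now(); b,q=bar_for_grip(g); print('grip',g.round(4),y.round(4),'bar',b.round(4),q.round(3))
E
python3 st.py; python3 look.py 4
python3 - <<'E'
from h import *
im=cv2.imread('pics/w4.png'); cv2.imwrite('pics/w4c.png',cv2.resize(im[165:300,225:345],None,fx=4.4,fy=4.4,interpolation=cv2.INTER_NEAREST))
E
```

```text
t 6.95 F_L [-0.9 -0.8 -2.5] w 0.12852950769538285
grip [0.0801 0.156 ] 0.0017 bar [0.0769 0.1282] [ 1.532 -0.114]
bar [285.7 253.9] 0.78
tab [284.6 269.4] 0.67
keeper_slot [282.5 258.2] 0.62
[[-0.101  0.995  0.     0.519]
 [ 0.995  0.101  0.     0.102]
 [ 0.     0.    -1.     0.155]]
```

View pics/w4c.png

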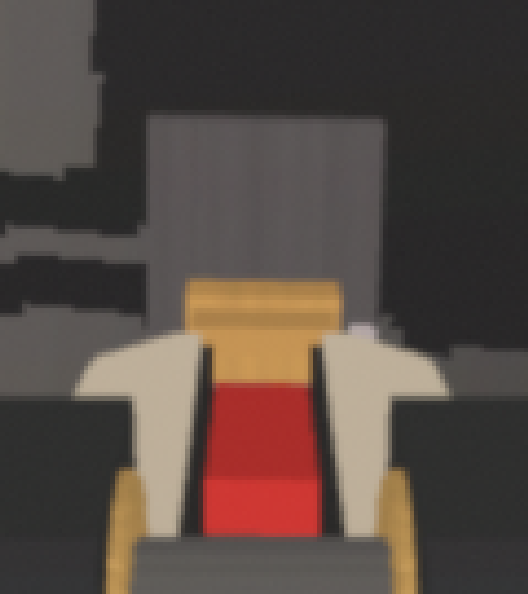

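servo_tool --deltas '[{"dx": 0.0004,"dy": -0.001,"dz": 0.001,"spin": 0,"fingers": 0},{"dx": 0.0004,"dy": 0.0,"dz": 0.001,"spin": 0,"fingers": 0.0},{"dx": 0.0004,"dy": 0.0,"dz": 0.001,"spin": 0,"fingers": 0.0},{"dx": 0.0004,"dy": 0.0,"dz": 0.001,"spin": 0,"fingers": 0},{"dx": 0.0004,"dy": 0.0,"dz": 0.001,"spin": 0,"fingers": 0},{"dx": 0,"dy": 0.0,"dz": 0,"spin": 0,"fingers": 0}]'

```text
t: 7.85
eef_pos: [0.5188, 0.1041, 0.1497]
orientation: [0.0, 0.67, 0.742, 0.0]
ft_force: [4.7, -0.2, 0.9]
gripper_width: 0.125
gripper_force: 15.0
```

```bash
python3 st.py
```

```text
t 7.85 F_L [-0.7 -4.6  0.9] w 0.12523256810269812
grip [0.0822 0.1517] 0.0021 bar [0.0775 0.1241] [ 1.592 -0.167]
```

servo_tool --deltas '[{"dx": 0.0004,"dy": 0.0008,"dz": 0.001,"spin": 0,"fingers": 0},{"dx": 0.0004,"dy": 0.0,"dz": 0.001,"spin": 0,"fingers": 0.0},{"dx": 0,"dy": 0.0,"dz": 0,"spin": 0,"fingers": 0}]'

```text
t: 8.1
eef_pos: [0.5189, 0.1049, 0.1474]
orientation: [-0.0, 0.67, 0.742, -0.0]
ft_force: [3.1, 0.5, 1.6]
gripper_width: 0.125
gripper_force: 15.0
```

servo_tool --deltas '[{"dx": 0.0004,"dy": 0.0,"dz": 0.001,"spin": 0,"fingers": 0.0},{"dx": 0,"dy": 0.0,"dz": 0,"spin": 0,"fingers": 0}]'

```text
t: 8.27
eef_pos: [0.5189, 0.1053, 0.1465]
orientation: [0.0, 0.67, 0.742, -0.0]
ft_force: [4.1, -0.2, 1.4]
gripper_width: 0.127
gripper_force: 15.0
```

servo_tool --deltas '[{"dx": 0.0004,"dy": 0.0,"dz": 0.001,"spin": 0,"fingers": 0.0},{"dx": 0,"dy": 0.0,"dz": 0,"spin": 0,"fingers": 0}]'

```text
t: 8.43
eef_pos: [0.5188, 0.1056, 0.1455]
orientation: [0.0, 0.671, 0.742, -0.0]
ft_force: [3.6, -0.4, 1.3]
gripper_width: 0.126
gripper_force: 15.0
```

```bash
python3 st.py
```

```text
t 8.4333 F_L [-0.7 -3.6  1.3] w 0.12607976813726438
grip [0.0837 0.1475] 0.0019 bar [0.0777 0.1202] [ 1.64  -0.217]
```

servo_tool --deltas '[{"dx": 0.0003,"dy": 0.0,"dz": 0.001,"spin": 0,"fingers": 0.0},{"dx": 0.0003,"dy": 0,"dz": 0.001,"spin": 0,"fingers": 0},{"dx": 0,"dy": 0.0,"dz": 0,"spin": 0,"fingers": 0}]'

```text
t: 8.68
eef_pos: [0.5188, 0.1063, 0.1435]
orientation: [0.0, 0.67, 0.742, 0.0]
ft_force: [3.6, -1.2, 1.4]
gripper_width: 0.129
gripper_force: 15.0
```

servo_tool --deltas '[{"dx": 0.0003,"dy": 0.0,"dz": 0.001,"spin": 0,"fingers": 0.0},{"dx": 0.0003,"dy": 0,"dz": 0.001,"spin": 0,"fingers": 0},{"dx": 0,"dy": 0.0,"dz": 0,"spin": 0,"fingers": 0}]'

```text
t: 8.93
eef_pos: [0.5188, 0.1066, 0.1417]
orientation: [0.0, 0.671, 0.742, 0.0]
ft_force: [2.6, -0.5, 3.3]
gripper_width: 0.126
gripper_force: 15.0
```

```bash
python3 st.py
```

```text
t 8.9333 F_L [-0.7 -2.6  3.3] w 0.12615102244316606
grip [0.0847 0.1437] 0.0018 bar [0.0775 0.1167] [ 1.674 -0.262]
```

servo_tool --deltas '[{"dx": 0.0003,"dy": 0.0,"dz": 0.001,"spin": 0,"fingers": 0.0},{"dx": 0,"dy": 0,"dz": 0.0,"spin": 0,"fingers": 0}]'

```text
t: 9.1
eef_pos: [0.5187, 0.1068, 0.1406]
orientation: [0.0, 0.671, 0.742, -0.0]
ft_force: [3.4, -1.8, 2.2]
gripper_width: 0.125
gripper_force: 15.0
```

servo_tool --deltas '[{"dx": 0.0003,"dy": 0.0,"dz": 0.001,"spin": 0,"fingers": 0.0},{"dx": 0,"dy": 0.0,"dz": 0,"spin": 0,"fingers": 0}]'

```text
t: 9.27
eef_pos: [0.5187, 0.1071, 0.1395]
orientation: [0.0, 0.671, 0.742, -0.0]
ft_force: [4.0, -2.5, 2.1]
gripper_width: 0.129
gripper_force: 15.0
```

```bash
python3 st.py
```

```text
t 9.2667 F_L [-2.9 -3.7  2.1] w 0.12858901052207927
grip [0.0851 0.1415] 0.0019 bar [0.0772 0.1146] [ 1.689 -0.288]
```

servo_tool --deltas '[{"dx": 0.0,"dy": 0.0,"dz": 0.001,"spin": 0,"fingers": 0.0},{"dx": 0,"dy": 0,"dz": 0.0,"spin": 0,"fingers": 0}]'

```text
t: 9.43
eef_pos: [0.5186, 0.1073, 0.1384]
orientation: [0.0, 0.671, 0.742, -0.0]
ft_force: [4.0, -3.5, 1.5]
gripper_width: 0.126
gripper_force: 15.0
```

servo_tool --deltas '[{"dx": 0.0,"dy": 0.0,"dz": 0.001,"spin": 0,"fingers": 0.0},{"dx": 0,"dy": 0.0,"dz": 0,"spin": 0,"fingers": 0}]'

```text
t: 9.6
eef_pos: [0.5186, 0.1075, 0.1374]
orientation: [-0.0, 0.67, 0.742, -0.0]
ft_force: [4.0, -2.1, 0.7]
gripper_width: 0.13
gripper_force: 15.0
```

```bash
python3 st.py
```

```text
t 9.6 F_L [-2.4 -3.8  0.7] w 0.129666121394205
grip [0.0856 0.1394] 0.0019 bar [0.077  0.1128] [ 1.709 -0.312]
```

servo_tool --deltas '[{"dx": -0.001,"dy": 0.0,"dz": 0.0005,"spin": 0,"fingers": 0.0},{"dx": -0.001,"dy": 0,"dz": 0.0,"spin": 0,"fingers": 0},{"dx": -0.001,"dy": 0,"dz": 0.0,"spin": 0,"fingers": 0},{"dx": 0,"dy": 0,"dz": 0.0,"spin": 0,"fingers": 0}]'

```text
t: 9.93
eef_pos: [0.5188, 0.106, 0.1371]
orientation: [-0.001, 0.67, 0.742, 0.0]
ft_force: [3.4, 4.4, 1.6]
gripper_width: 0.127
gripper_force: 15.0
```

```bash
python3 st.py
```

```text
t 9.9333 F_L [ 4.1 -3.8  1.6] w 0.1270583755205345
grip [0.0841 0.1391] 0.0019 bar [0.0754 0.1125] [ 1.632 -0.314]
```

servo_tool --deltas '[{"dx": -0.001,"dy": 0.0,"dz": 0.0,"spin": 0,"fingers": 0.0},{"dx": -0.001,"dy": 0,"dz": 0.0,"spin": 0,"fingers": 0},{"dx": 0,"dy": 0,"dz": 0.0,"spin": 0,"fingers": 0}]'

```text
t: 10.18
eef_pos: [0.5189, 0.104, 0.1371]
orientation: [-0.001, 0.67, 0.742, 0.0]
ft_force: [3.1, 4.5, 2.1]
gripper_width: 0.128
gripper_force: 15.0
```

```bash
python3 st.py
```

```text
t 10.1833 F_L [ 4.2 -3.6  2.1] w 0.12815681745587898
grip [0.0821 0.1391] 0.002 bar [0.0735 0.1124] [ 1.531 -0.31 ]
```

servo_tool --deltas '[{"dx": -0.001,"dy": 0.0,"dz": 0.0,"spin": 0,"fingers": 0.0},{"dx": -0.001,"dy": 0,"dz": 0.0,"spin": 0,"fingers": 0},{"dx": 0,"dy": 0,"dz": 0.0,"spin": 0,"fingers": 0}]'

```text
t: 10.43
eef_pos: [0.5191, 0.1023, 0.137]
orientation: [-0.001, 0.67, 0.742, 0.0]
ft_force: [1.6, 5.3, 0.1]
gripper_width: 0.124
gripper_force: 15.7
```

```bash
python3 st.py; python3 look.py 5
```

```text
t 10.4333 F_L [ 5.1 -2.1  0.1] w 0.12429039321360535
grip [0.0804 0.139 ] 0.002 bar [0.0719 0.1123] [ 1.442 -0.306]
light_source [281.6 291.5] 0.75
lever_tip [287.4 271.1] 0.21
bar [282.1 265.7] 0.85
tab [285.3 272.2] 0.69
keeper_seat [283.3 285.8] 0.82
keeper_slot [283.1 273.9] 0.87
[[-0.103  0.995 -0.001  0.519]
 [ 0.995  0.103  0.002  0.102]
 [ 0.002 -0.    -1.     0.137]]
```

servo_tool --deltas '[{"dx": -0.001,"dy": 0.0,"dz": 0.0,"spin": 0,"fingers": 0.0},{"dx": 0,"dy": 0,"dz": 0.0,"spin": 0,"fingers": 0}]'

```text
t: 11.0
eef_pos: [0.5191, 0.1017, 0.137]
orientation: [-0.001, 0.67, 0.743, 0.001]
ft_force: [2.5, 6.8, 0.2]
gripper_width: 0.128
gripper_force: 16.4
```

```bash
python3 st.py
```

```text
t 11.0 F_L [ 6.5 -3.1  0.2] w 0.12837385402151144
grip [0.0797 0.139 ] 0.002 bar [0.0714 0.1123] [ 1.41  -0.303]
```

servo_tool --deltas '[{"dx": 0,"dy": 0.0,"dz": 0.0,"spin": 0,"fingers": 0.2},{"dx": 0,"dy": 0.0,"dz": 0.0,"spin": 0,"fingers": 0.35},{"dx": 0,"dy": 0.0,"dz": 0.0,"spin": 0,"fingers": 0.4},{"dx": 0,"dy": 0,"dz": -0.01,"spin": 0,"fingers": 0.4},{"dx": 0,"dy": 0,"dz": -0.02,"spin": 0,"fingers": 0.4},{"dx": 0,"dy": 0,"dz": -0.025,"spin": 0,"fingers": 0.4},{"dx": 0,"dy": 0,"dz": -0.025,"spin": 0,"fingers": 0.0},{"dx": 0,"dy": 0,"dz": -0.01,"spin": 0,"fingers": 0.0},{"dx": 0,"dy": 0,"dz": 0,"spin": 0,"fingers": 0.0},{"dx": 0,"dy": 0,"dz": 0,"spin": 0,"fingers": 0.0}]'

```text
t: 11.83
eef_pos: [0.5192, 0.0995, 0.2273]
orientation: [0.0, 0.67, 0.742, 0.0]
ft_force: [0.4, 0.2, -0.0]
gripper_width: 0.16
gripper_force: 0.0
```

```bash
python3 st.py; python3 look.py 6
python3 - <<'E'
from h import *
import json
d=json.load(open('fit.json'))
n='6';j=json.load(open('w6.json'))
for n in ['scene','top']:
    C=cam(n); env.snapshot(n); out={'K':C[0].tolist(),'W':C[1].tolist()}
    for q in ['light_source','lever_axle','lever_tip','bar','tab','keeper_seat','keeper_slot']:
        r=env.place_of(n,q)
        if r: out[q]=[list(map(float,r[0]['pixel'])),r[0]['p']]
    json.dump(out,open(f'w{n}B.json','w'))
E
cp fit.json fit0.json; python3 fit.py 6 sceneB topB; cp fit0.json fit.json
```

```text
t 11.8333 F_L [ 0.2 -0.4 -0. ] w 0.1598972673977501
grip [0.0776 0.2293] 0.0021 bar [0.0775 0.1829] [2.369 0.633]
light_source [282.8 252.6] 0.61
lever_tip [282.9 356.6] 0.72
bar [283.5 219.7] 0.81
tab [286.4 217.4] 0.55
keeper_seat [285.1 230.8] 0.64
keeper_slot [283.5 221.8] 0.78
[[-0.101  0.995 -0.001  0.519]
 [ 0.995  0.101 -0.001  0.099]
 [-0.    -0.001 -1.     0.227]]
XY [0.5284 0.0229] yaw 95.22 lev 1.499 elev -0.307 seat 0.0655
sd [0.001  0.0011 0.018  0.0237 0.0531 0.0014]
6 light_source [-0.6 -0.2]
6 lever_tip [-0.2  0. ]
6 bar [-0.6  0.2]
6 tab [ 2.2 -0.7]
6 keeper_seat [ 1.1 -0.3]
6 keeper_slot [-0.6 -0.2]
sceneB light_source [0.4 1.5]
sceneB lever_axle [-1.2  1.9]
sceneB lever_tip [0.9 0.7]
sceneB bar [-0.5 -1.2]
sceneB tab [-0.   0.1]
sceneB keeper_seat [-2.3  0.9]
sceneB keeper_slot [ 0.5 -0.6]
topB light_source [-0.6  1.2]
topB lever_axle [-0.4 -0.5]
topB lever_tip [ 0.4 -0.5]
topB keeper_seat [ 2.2 -0.1]
topB keeper_slot [0.4 3.7]
bar [0.5218 0.0956 0.1126]
tab [0.5211 0.1031 0.1364]
lever_tip [0.5283 0.0245 0.1933]
tool-> bar [-0.0041  0.0019  0.1146]
tool-> tab [0.0035 0.002  0.0908]ik.py:12: RuntimeWarning: The iteration is not making good progress, as measured by the 
 improvement from the last ten iterations.
  q=fsolve(lambda q:fk(q)[1]-t,g); return fk(q)[0],q
```

View pics/w6.png

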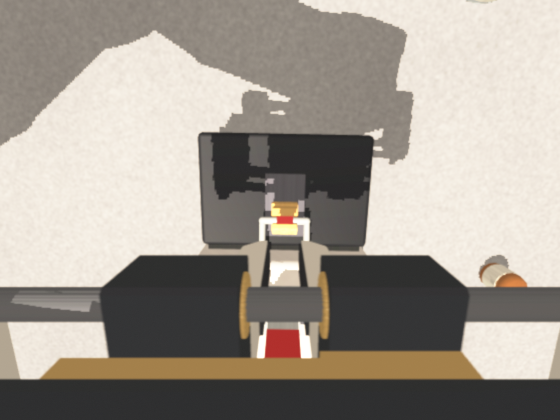

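Run:
```python
import numpy as np
prev=None
for lev in [1.45,1.35,1.2,1.05,.9,.75,.6,.45,.3,.2,.1,0]:
    r=.063; x=-r*np.cos(lev)+.007*np.sin(lev); z=.118+r*np.sin(lev)+.007*np.cos(lev)
    print(lev,'TCP',round(x+.0075,4),round(z+.017,4), '' if prev is None else (round(x-prev[0],4),round(prev[1]-z,4))); prev=(x,z)
```

```text
1.45 TCP 0.0069 0.1984 
1.35 TCP 0.0005 0.198 (np.float64(-0.0063), np.float64(0.0004))
1.2 TCP -0.0088 0.1963 (np.float64(-0.0093), np.float64(0.0017))
1.05 TCP -0.0178 0.1931 (np.float64(-0.009), np.float64(0.0031))
0.9 TCP -0.0262 0.1887 (np.float64(-0.0084), np.float64(0.0044))
0.75 TCP -0.0338 0.1831 (np.float64(-0.0076), np.float64(0.0056))
0.6 TCP -0.0405 0.1763 (np.float64(-0.0067), np.float64(0.0067))
0.45 TCP -0.0462 0.1687 (np.float64(-0.0056), np.float64(0.0076))
0.3 TCP -0.0506 0.1603 (np.float64(-0.0044), np.float64(0.0084))
0.2 TCP -0.0529 0.1544 (np.float64(-0.0022), np.float64(0.0059))
0.1 TCP -0.0545 0.1483 (np.float64(-0.0016), np.float64(0.0061))
0 TCP -0.0555 0.142 (np.float64(-0.001), np.float64(0.0063))
```

servo_tool --deltas '[{"dx": -0.02,"dy": 0.002,"dz": 0.0,"spin": 0,"fingers": 0.0},{"dx": -0.02,"dy": 0,"dz": 0.0,"spin": 0,"fingers": 0.0},{"dx": -0.008,"dy": 0,"dz": 0.01,"spin": 0,"fingers": 0.0},{"dx": 0,"dy": 0,"dz": 0.019,"spin": 0,"fingers": 0.0},{"dx": 0,"dy": 0,"dz": 0.0,"spin": 0,"fingers": 0.0},{"dx": 0,"dy": 0,"dz": 0.0,"spin": 0,"fingers": 0.0}]'

```text
t: 13.53
eef_pos: [0.5255, 0.0521, 0.1972]
orientation: [-0.001, 0.671, 0.742, -0.001]
ft_force: [-0.5, -0.6, 0.1]
gripper_width: 0.007
gripper_force: 0.0
```

```bash
python3 st.py 2>/dev/null
```

```text
t 13.5333 F_L [-0.6  0.6  0.1] w 0.006897072122775831
grip [0.0297 0.1992] 0.0004 bar [0.0469 0.177 ] [0.648 0.659]
```

Approach in -x slowly to feel the lever.

servo_tool --deltas '[{"dx": -0.006,"dy": 0,"dz": 0.0,"spin": 0,"fingers": 0.0},{"dx": -0.006,"dy": 0,"dz": 0.0,"spin": 0,"fingers": 0.0},{"dx": -0.004,"dy": 0,"dz": 0.0,"spin": 0,"fingers": 0.0},{"dx": 0,"dy": 0,"dz": 0.0,"spin": 0,"fingers": 0.0}]'

```text
t: 13.87
eef_pos: [0.5282, 0.0349, 0.1987]
orientation: [0.0, 0.671, 0.741, 0.0]
ft_force: [0.6, -0.0, -0.4]
gripper_width: 0.003
gripper_force: 0.0
```

servo_tool --deltas '[{"dx": -0.002,"dy": 0,"dz": 0.0,"spin": 0,"fingers": 0.0},{"dx": -0.002,"dy": 0,"dz": 0.0,"spin": 0,"fingers": 0.0},{"dx": -0.001,"dy": 0,"dz": 0.0,"spin": 0,"fingers": 0.0}]'

```text
t: 14.12
eef_pos: [0.5285, 0.0311, 0.1983]
orientation: [-0.0, 0.67, 0.742, 0.0]
ft_force: [-0.7, 0.8, 1.2]
gripper_width: 0.005
gripper_force: 0.8
```

servo_tool --deltas '[{"dx": -0.002,"dy": 0,"dz": 0.0,"spin": 0,"fingers": 0.0},{"dx": -0.002,"dy": 0,"dz": 0.0,"spin": 0,"fingers": 0.0},{"dx": -0.002,"dy": 0,"dz": 0.0,"spin": 0,"fingers": 0.0}]'

```text
t: 14.37
eef_pos: [0.529, 0.0251, 0.1982]
orientation: [-0.0, 0.67, 0.742, 0.0]
ft_force: [-0.5, 2.4, 0.7]
gripper_width: 0.003
gripper_force: 1.2
```

servo_tool --deltas '[{"dx": -0.002,"dy": 0,"dz": 0.0,"spin": 0,"fingers": 0.0},{"dx": -0.002,"dy": 0,"dz": 0.0,"spin": 0,"fingers": 0.0},{"dx": -0.002,"dy": 0,"dz": 0.0,"spin": 0,"fingers": 0.0}]'

```text
t: 14.62
eef_pos: [0.5294, 0.0193, 0.1979]
orientation: [-0.0, 0.67, 0.742, -0.0]
ft_force: [0.2, 2.8, -0.7]
gripper_width: 0.007
gripper_force: 1.6
```

```bash
python3 st.py 2>/dev/null
```

```text
t 14.6167 F_L [ 2.8 -0.5 -0.7] w 0.007451342636069933
grip [-0.0032  0.1999] -0.0003 bar [0.0247 0.1983] [-2.874  1.513]
```

servo_tool --deltas '[{"dx": -0.0055,"dy": 0,"dz": 0.0015,"spin": 0,"fingers": 0.0},{"dx": -0.0045,"dy": 0,"dz": 0.0015,"spin": 0,"fingers": 0.0},{"dx": -0.0045,"dy": 0,"dz": 0.0016,"spin": 0,"fingers": 0.0}]'

```text
t: 14.87
eef_pos: [0.5308, 0.0044, 0.1934]
orientation: [-0.0, 0.67, 0.742, -0.0]
ft_force: [-0.7, 4.6, 1.3]
gripper_width: 0.008
gripper_force: 2.7
```

servo_tool --deltas '[{"dx": -0.0042,"dy": 0,"dz": 0.0022,"spin": 0,"fingers": 0.0},{"dx": -0.0042,"dy": 0,"dz": 0.0022,"spin": 0,"fingers": 0.0}]'

```text
t: 15.03
eef_pos: [0.5315, -0.0041, 0.189]
orientation: [-0.0, 0.671, 0.742, -0.0]
ft_force: [-2.5, 4.1, 2.9]
gripper_width: 0.007
gripper_force: 2.8
```

servo_tool --deltas '[{"dx": -0.0038,"dy": 0,"dz": 0.0028,"spin": 0,"fingers": 0.0},{"dx": -0.0038,"dy": 0,"dz": 0.0028,"spin": 0,"fingers": 0.0}]'

```text
t: 15.2
eef_pos: [0.5323, -0.0118, 0.1833]
orientation: [-0.0, 0.671, 0.742, -0.0]
ft_force: [-3.2, 4.8, 2.7]
gripper_width: 0.006
gripper_force: 2.7
```

```bash
python3 st.py 2>/dev/null
```

```text
t 15.2 F_L [5.1 2.7 2.7] w 0.005512606228158485
grip [-0.0344  0.1853] -0.0002 bar [-0.0065  0.1836] [-7.043  1.508]
```

Good: on the predicted path (lever ≈ 0.75), force about 6 N. Continue.

servo_tool --deltas '[{"dx": -0.0032,"dy": 0,"dz": 0.0034,"spin": 0,"fingers": 0.0},{"dx": -0.0033,"dy": 0,"dz": 0.0034,"spin": 0,"fingers": 0.0}]'

```text
t: 15.37
eef_pos: [0.5329, -0.0185, 0.1764]
orientation: [-0.0, 0.671, 0.742, -0.0]
ft_force: [-2.2, 3.3, 3.3]
gripper_width: 0.003
gripper_force: 2.4
```

servo_tool --deltas '[{"dx": -0.0028,"dy": 0,"dz": 0.0038,"spin": 0,"fingers": 0.0},{"dx": -0.0028,"dy": 0,"dz": 0.0038,"spin": 0,"fingers": 0.0}]'

```text
t: 15.53
eef_pos: [0.5337, -0.0241, 0.1687]
orientation: [0.0, 0.671, 0.742, -0.0]
ft_force: [-3.5, 2.8, 3.5]
gripper_width: 0.008
gripper_force: 1.8
```

servo_tool --deltas '[{"dx": -0.0022,"dy": 0,"dz": 0.0042,"spin": 0,"fingers": 0.0},{"dx": -0.0022,"dy": 0,"dz": 0.0042,"spin": 0,"fingers": 0.0}]'

```text
t: 15.7
eef_pos: [0.5346, -0.0284, 0.1603]
orientation: [0.0, 0.671, 0.742, -0.0]
ft_force: [-2.3, 1.1, 1.7]
gripper_width: 0.005
gripper_force: 1.0
```

```bash
python3 st.py 2>/dev/null
```

```text
t 15.7 F_L [1.3 2.2 1.7] w 0.005096805619640631
grip [-0.0512  0.1623] -0.0009 bar [-0.0259  0.1743] [-14.429   2.014]
```

servo_tool --deltas '[{"dx": -0.001,"dy": 0,"dz": 0.003,"spin": 0,"fingers": 0.0},{"dx": -0.001,"dy": 0,"dz": 0.003,"spin": 0,"fingers": 0.0},{"dx": -0.001,"dy": 0,"dz": 0.003,"spin": 0,"fingers": 0.0},{"dx": 0,"dy": 0,"dz": 0.003,"spin": 0,"fingers": 0.0},{"dx": 0,"dy": 0,"dz": 0.002,"spin": 0,"fingers": 0.0},{"dx": 0,"dy": 0,"dz": 0,"spin": 0,"fingers": 0.0}]'

```text
t: 16.2
eef_pos: [0.5346, -0.0305, 0.1463]
orientation: [-0.0, 0.67, 0.742, -0.0]
ft_force: [-0.2, -0.0, 0.3]
gripper_width: 0.008
gripper_force: 0.0
```

servo_tool --deltas '[{"dx": 0,"dy": 0,"dz": 0.001,"spin": 0,"fingers": 0.0},{"dx": 0,"dy": 0,"dz": 0.001,"spin": 0,"fingers": 0.0}]'

```text
t: 16.37
eef_pos: [0.5348, -0.0306, 0.1448]
orientation: [0.0, 0.67, 0.742, 0.0]
ft_force: [-0.5, -0.0, 0.3]
gripper_width: 0.007
gripper_force: 0.0
```

servo_tool --deltas '[{"dx": 0,"dy": 0,"dz": 0.001,"spin": 0,"fingers": 0.0},{"dx": 0,"dy": 0,"dz": 0.0,"spin": 0,"fingers": 0.0}]'

```text
t: 16.53
eef_pos: [0.5346, -0.0306, 0.1436]
orientation: [-0.0, 0.67, 0.742, -0.0]
ft_force: [-0.8, -0.6, -0.3]
gripper_width: -0.0
gripper_force: 0.0
```

servo_tool --deltas '[{"dx": 0,"dy": 0,"dz": 0.001,"spin": 0,"fingers": 0.0},{"dx": 0,"dy": 0,"dz": 0.0,"spin": 0,"fingers": 0.0}]'

```text
t: 16.7
eef_pos: [0.5346, -0.0306, 0.1427]
orientation: [0.0, 0.67, 0.742, 0.0]
ft_force: [1.2, 0.5, 0.1]
gripper_width: 0.003
gripper_force: 0.0
```

servo_tool --deltas '[{"dx": 0,"dy": 0,"dz": 0.001,"spin": 0,"fingers": 0.0},{"dx": 0,"dy": 0,"dz": 0.0,"spin": 0,"fingers": 0.0}]'

```text
t: 16.87
eef_pos: [0.5347, -0.0307, 0.1423]
orientation: [0.0, 0.671, 0.742, 0.0]
ft_force: [-1.4, 0.7, 7.4]
gripper_width: 0.008
gripper_force: 3.5
```

servo_tool --deltas '[{"dx": 0,"dy": 0,"dz": 0.0005,"spin": 0,"fingers": 0.0},{"dx": 0,"dy": 0,"dz": 0.0,"spin": 0,"fingers": 0.0}]'

```text
t: 17.03
eef_pos: [0.5348, -0.0307, 0.1422]
orientation: [0.0, 0.671, 0.742, 0.0]
ft_force: [-2.8, -0.4, 12.8]
gripper_width: 0.0
gripper_force: 6.6
```

Stop felt exactly at the shut height (TCP 0.142). Retreat and check.

servo_tool --deltas '[{"dx": 0,"dy": 0,"dz": -0.005,"spin": 0,"fingers": 0.0},{"dx": 0,"dy": 0,"dz": -0.02,"spin": 0,"fingers": 0.0},{"dx": 0,"dy": 0,"dz": -0.035,"spin": 0,"fingers": 0.0},{"dx": 0.01,"dy": 0,"dz": -0.035,"spin": 0,"fingers": 0.0},{"dx": 0.03,"dy": 0,"dz": -0.035,"spin": 0,"fingers": 0.0},{"dx": 0.04,"dy": 0,"dz": 0,"spin": 0,"fingers": 0.0},{"dx": 0.03,"dy": 0,"dz": 0,"spin": 0,"fingers": 0.0},{"dx": 0,"dy": 0,"dz": 0,"spin": 0,"fingers": 0.0},{"dx": 0,"dy": 0,"dz": 0,"spin": 0,"fingers": 0.0}]'

```text
t: 17.78
eef_pos: [0.5235, 0.0777, 0.268]
orientation: [-0.0, 0.669, 0.743, 0.0]
ft_force: [-0.1, 0.6, -0.1]
gripper_width: 0.003
gripper_force: 0.0
```

```bash
python3 look.py 7
python3 - <<'E'
from h import *
im=cv2.imread('pics/w7.png'); cv2.imwrite('pics/w7c.png',cv2.resize(im[120:320,180:400],None,fx=2.8,fy=2.8,interpolation=cv2.INTER_NEAREST))
E
python3 fit.py 7 | egrep 'XY|tip|^7|^bar'; cp fit0.json fit.json
```

```text
light_source [279.7 226.5] 0.77
lever_tip [278.9 333.7] 0.74
bar [277.6 196.5] 0.92
tab [283.  200.3] 0.87
keeper_seat [282.  206.2] 0.98
keeper_slot [281.6 197. ] 0.86
[[-0.099  0.995 -0.     0.524]
 [ 0.995  0.099 -0.     0.075]
 [-0.    -0.    -1.     0.268]]
XY [0.5278 0.0202] yaw 94.69 lev 1.004 elev -0.07 seat 0.0588
7 light_source [-1.5 -1.7]
7 lever_tip [0.5 0. ]
7 bar [-4.  -0.1]
7 tab [1.6 0. ]
7 keeper_seat [0.6 1. ]
7 keeper_slot [-0.  -0.1]
bar [0.5223 0.0881 0.1268]
lever_tip [ 0.5306 -0.014   0.185 ]
```

View pics/w7c.png

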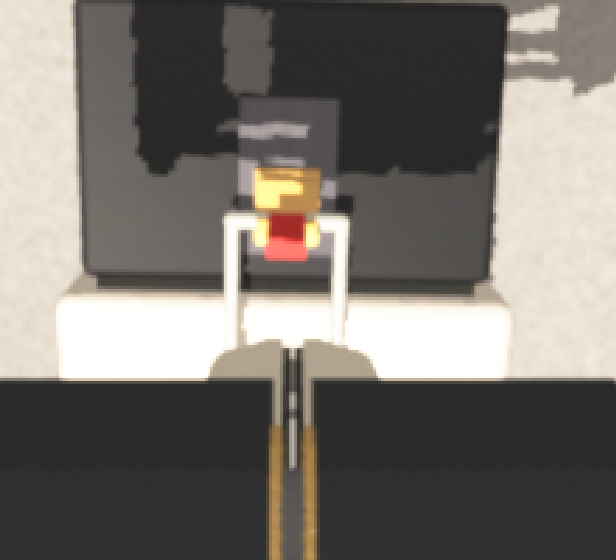

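Run:
```python
from h import *
from fit import model
import json
p=json.load(open('fit0.json'))
ims=[]
for n in ['scene','top']:
    C=cam(n); im=env.snapshot(n)[:,:,::-1]
    for q in ['lever_tip','bar','keeper_seat']:
        r=env.place_of(n,q)
        for lev in (0,.3,1.): 
            print(n,q,lev,proj(C,model([*p[:3],lev,0,p[5]-.005])[q]).round(1),[(np.round(a['pixel'],1),round(a['p'],2)) for a in r[:1]])
    ims.append(cv2.resize(im[110:260,180:340] if n=='scene' else im[190:340,190:350],(400,375),interpolation=cv2.INTER_CUBIC))
cv2.imwrite('pics/e.png',np.hstack(ims)); print(env.get_obs()['ft_force'])
```

```text
scene lever_tip 0 [240.4 197. ] [(array([239.7, 197.6]), 0.81)]
scene lever_tip 0.3 [241.5 191.1] [(array([239.7, 197.6]), 0.81)]
scene lever_tip 1.0 [250.8 175. ] [(array([239.7, 197.6]), 0.81)]
scene bar 0 [277.2 170.9] [(array([275. , 170.4]), 0.42)]
scene bar 0.3 [277.2 169.6] [(array([275. , 170.4]), 0.42)]
scene bar 1.0 [278.8 165.7] [(array([275. , 170.4]), 0.42)]
scene keeper_seat 0 [276.8 169.7] [(array([270.8, 170.1]), 0.73)]
scene keeper_seat 0.3 [276.8 169.7] [(array([270.8, 170.1]), 0.73)]
scene keeper_seat 1.0 [276.8 169.7] [(array([270.8, 170.1]), 0.73)]
top lever_tip 0 [305.7 242.1] [(array([304.6, 244. ]), 0.89)]
top lever_tip 0.3 [304.1 241.2] [(array([304.6, 244. ]), 0.89)]
top lever_tip 1.0 [290.8 242. ] [(array([304.6, 244. ]), 0.89)]
top bar 0 [252.8 254.7] []
top bar 0.3 [252.8 254.4] []
top bar 1.0 [250.1 254.3] []
top keeper_seat 0 [253.3 254.2] []
top keeper_seat 0.3 [253.3 254.2] []
top keeper_seat 1.0 [253.3 254.2] []
[-1.08349419  1.16054596 -0.55880675]
```

View pics/e.png

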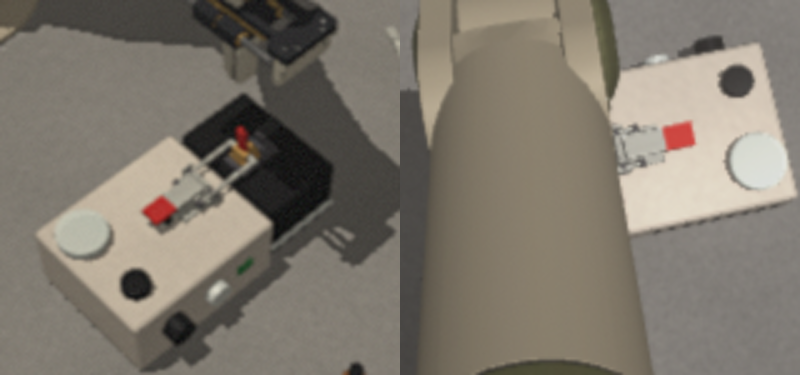

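The scene view shows the lever fully down (tip at about 240,197), the loop hooked on the keeper, the module drawn in and the gripper clear of everything.

```bash
python3 -c "
from station import env
print(env.job_done())"
```

```text
the job is handed in; nothing more can be done
None
```

The job is handed in: the bar is hooked in the keeper's slot, the lever is down on its stop, the module looks drawn in, and the gripper is clear; the hand-in call gave no verdict, so I don't have the judged result.

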